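# Lay out a solenoid kit in its nests

## Robot

A 6-joint arm with a two-finger parallel gripper is mounted at the origin on a cart in front of the work surface, level with it; the furniture and walls round the work are solid. World frame = base frame: x ahead of the robot, y to its left, z up, the work surface at z = 0. Lengths are in mm, angles in rad, forces in N, time in s.
With the tool pointing down it reaches from about 300 to 775 mm from the base axis. Payload 14.6 kg.
Tool frame: the origin (TCP) lies on the centre line of the jaws, within the pads' length; the fingertips stand 22 mm ahead of it and the grasp point (between the pads) lies 3 mm ahead of it (manip.tcp_to_tips is the distance from the TCP to the fingertips, in mm); z points along the fingers, y is the direction in which the jaws open and shut (so a half turn about z gives the same grasp; the last joint's range is limited). The gripper opens to 94 mm and grips with 3 to 60 N. Pads are 16 mm wide; open, the fingers measure 119 mm over their backs; the gripper's body (75 mm by 177 mm) begins 78 mm behind the grasp point.
Start: joints at [1.203, 0.3, 1.521, -0, 1.321, -0.067], TCP at [162.954, 525.296, 227.446] pointing down, gripper open.
Joint ranges: [-3.03, 3.03], [-0.79, 2.21], [0.23, 2.52], [-1.04, 4.18], [0, 3.07], [-2.55, 2.55]. Speed limits (rad/s): [2.22, 2.22, 2.57, 3.14, 3.14, 3.14].

## Interface

Orientations are given as [roll, pitch, yaw] about the fixed x, y, z axes, in that order (R = Rz(yaw) Ry(pitch) Rx(roll)).
In Python, from cell import manip, vision, workorder gives the robot as it stands.
- The arm moves only by the tool carry_out, never from a script. Its argument "deltas" is a list of rows, each a list of 3 entries, a list of its own where there are three numbers: the shift along the tool's x, y, z in cm, then the turn about the tool's z in degrees, then the opening, from 0 (shut) to 1 (fully open). A call has 1 to 20 rows; each row shifts and turns the commanded pose from where the row before left it, along the tool's axes as they then stand; what a row does not reach is not made up. A row lasts 1/12 s, in which the tool goes at most 41.7 mm and 7.16 degrees, less where a joint would pass 70% of its speed; a pose out of reach is approached as far as the arm can. A call with a gripper value outside its range is refused whole. The fingers move at their own pace and stop on an object; "grip_force" is the grip in N (left out, the last holds). Time passes only in rows, so rows that do not move let the fingers close. It gives the time, the measured TCP pose, the force and the opening at its end, in the units of the state.
- manip.read_state(): the state, without advancing time (a new reading comes with each control period).
- vision.camera(name): name is "scene" or "side" or "wrist"; returns (picture, depth): 400x640x3 uint8, red, green, blue; 400x640 float32, mm along the optical axis (not along the pixel's ray), 0 where there is no reading.
- vision.calibration(name): a dict with "mtx" (3x3 intrinsics, pixels), "eye" and "orientation" of the camera in the world. Camera axes: x right, y down, z forward; pixel columns grow to the right and rows downward; lengths in mm; the calibration is good to about 2 mm. The wrist camera is an equidistant fisheye: a pixel r from the principal point sees the ray r / f radians off the axis. A picture is of the moment at which its call begins: read the wrist's pose just before it. calibration takes no time and is no camera call; for the wrist camera it gives the pose at the moment of the call.
- workorder.sign_off(): hands the job in, once; it reports no verdict.
The state is a dict: "clock": time; "joints": joint angles; "qd": joint speeds; "effort": joint torques, N m; "eef_pos": TCP position; "eef_rot": TCP orientation; "wrist_force": force on the tool from outside, world axes, zero at the start; "moment": the same for the moment, N m; "finger_gap": finger opening in mm.
Only numpy, scipy, OpenCV 4.12 (cv2) and the standard library are available. Lean on these libraries where they do the work, as an engineer would, in place of code of your own. Each camera call takes 0.05 s, during which the arm holds its last target.

## Task

Pick the four parts of the solenoid kit out from among the other things on the front half of the bench (not from the stock behind) and set each down in the low black-floored nest made for its shape: the solenoid body standing in the round nest, the wound coil standing in the square nest, and one half shell in each of the two oblong nests, crown up and lengthwise. Every part must sit flat on the floor of its nest, inside the rim; never tip the solenoid body over, and leave the tape roll and the solder reel where they are.

Things in the scene. Friction and masses are not known exactly. Their poses are not given: they have to be found in the camera images.
- solenoid_body: dark brown solenoid body standing on its thick round foot with its tube up: foot 70 mm in diameter and 30 mm high, above it a round tube 38 mm in diameter (its lower end sits about 5 mm off the foot's axis, towards -y; its top is centred), 103 mm high in all; grip the tube at 55 to 98 mm above the underside. 0.42 kg. Origin: centre of its underside; z up. Tall: carry other things over or round it.
- wound_coil: wound coil standing upright: a bobbin with two square off-white flanges, 38 x 38 mm, the lower 22 mm of its height, topped with a round bundle of orange-red copper wire, 39 mm in diameter, rigid, up to 48 mm (loose-looking wire to 53 mm). Can be gripped across two opposite sides at 10 to 35 mm above its underside. 0.1 kg. Origin: centre of its underside; x and y square to the flange sides, z up. The only coil among the parts in reach.
- half_shell_1: pressed aluminium half shell, a pale grey arched metal cover lying with its crown up: 46 mm long (x), 36 mm wide over its flat foot flanges, 13 mm high; the crown between the flanges is 26 mm wide (y) from 2 mm to 13 mm above its underside: pinch it across the crown. 0.02 kg. Origin: centre of its underside; x along its length, z up. The two half shells are alike.
- half_shell_2: pressed aluminium half shell, a pale grey arched metal cover lying with its crown up: 46 mm long (x), 36 mm wide over its flat foot flanges, 13 mm high; the crown between the flanges is 26 mm wide (y) from 2 mm to 13 mm above its underside: pinch it across the crown. 0.02 kg. Origin: centre of its underside; x along its length, z up. The two half shells are alike.
- round_nest: fixed round nest, a shallow dish with a black floor and a bare aluminium rim: 100 mm outside, 92 mm inside diameter, floor 3 mm and rim 11 mm above the bench. Origin: centre of its underside, on the bench; z up.
- square_nest: fixed square nest, a shallow tray with a black floor and a bare aluminium rim: 70 x 70 mm outside, 62 x 62 mm inside, floor 3 mm and rim 11 mm above the bench. Origin: centre of its underside, on the bench; x and y along its sides, z up.
- oblong_nest_1: one of two alike fixed oblong nests: black base plate 104 x 62 mm, 3 mm thick, its top the nest floor; on it a pocket, 66 x 54 mm inside: two aluminium end walls and four corner tabs, 4 mm thick, to 11 mm above the bench, its long sides open for 50 mm between the tabs to let fingers through. Origin: centre of the underside, on the bench; x along the length, z up. Takes one half shell, either one.
- oblong_nest_2: one of two alike fixed oblong nests: black base plate 104 x 62 mm, 3 mm thick, its top the nest floor; on it a pocket, 66 x 54 mm inside: two aluminium end walls and four corner tabs, 4 mm thick, to 11 mm above the bench, its long sides open for 50 mm between the tabs to let fingers through. Origin: centre of the underside, on the bench; x along the length, z up. Takes one half shell, either one.
- tape_roll: bystander: roll of yellow tape lying flat, 64 mm across, 18 mm high. Origin: centre of its underside. Stays where it is.
- solder_reel: bystander: black-flanged reel of grey solder wire standing on one flange, 58 mm across (76 mm with the wire end), 53 mm high. Origin: underside, 9 mm in -y from the reel's axis (the wire end sticks out to -y). Stays where it is.

How it is judged (in metres and radians):
At the end, for the whole second after the job is handed in: Each part flat (0.1 rad) on its nest's floor (underside under 7 mm above the bench), released, at rest: solenoid body within 14 mm of the round nest's centre, coil within 14 mm of the square nest's along each side, a half shell within 13 mm of each oblong nest's, lengthwise to 0.3 rad (z of solenoid_body in the frame of round_nest between 0 and 0.007 m and angle between each of solenoid_body, wound_coil's own z axis and vertical below 0.1 rad and linear speed of each of solenoid_body, wound_coil below 0.02 m/s and angular speed of each of solenoid_body, wound_coil below 0.3 rad/s and horizontal distance between solenoid_body and round_nest below 0.014 m and z of wound_coil in the frame of square_nest between 0 and 0.007 m and x of wound_coil in the frame of square_nest between -0.014 and 0.014 m and y of wound_coil in the frame of square_nest between -0.014 and 0.014 m and ((z of half_shell_1 in the frame of oblong_nest_1 between 0 and 0.007 m and angle between each of half_shell_1, half_shell_2's own z axis and vertical below 0.1 rad and linear speed of each of half_shell_1, half_shell_2 below 0.02 m/s and angular speed of each of half_shell_1, half_shell_2 below 0.3 rad/s and x of half_shell_1 in the frame of oblong_nest_1 between -0.013 and 0.013 m and y of half_shell_1 in the frame of oblong_nest_1 between -0.013 and 0.013 m and angle between the x axis of half_shell_1 and the x axis of oblong_nest_1, either way round below 0.3 rad and z of half_shell_2 in the frame of oblong_nest_2 between 0 and 0.007 m and x of half_shell_2 in the frame of oblong_nest_2 between -0.013 and 0.013 m and y of half_shell_2 in the frame of oblong_nest_2 between -0.013 and 0.013 m and angle between the x axis of half_shell_2 and the x axis of oblong_nest_2, either way round below 0.3 rad) or (z of half_shell_1 in the frame of oblong_nest_2 between 0 and 0.007 m and angle between each of half_shell_1, half_shell_2's own z axis and vertical below 0.1 rad and linear speed of each of half_shell_1, half_shell_2 below 0.02 m/s and angular speed of each of half_shell_1, half_shell_2 below 0.3 rad/s and x of half_shell_1 in the frame of oblong_nest_2 between -0.013 and 0.013 m and y of half_shell_1 in the frame of oblong_nest_2 between -0.013 and 0.013 m and angle between the x axis of half_shell_1 and the x axis of oblong_nest_2, either way round below 0.3 rad and z of half_shell_2 in the frame of oblong_nest_1 between 0 and 0.007 m and x of half_shell_2 in the frame of oblong_nest_1 between -0.013 and 0.013 m and y of half_shell_2 in the frame of oblong_nest_1 between -0.013 and 0.013 m and angle between the x axis of half_shell_2 and the x axis of oblong_nest_1, either way round below 0.3 rad))); the robot touches nothing.
It fails at once if the solenoid body is tipped over (more than 0.6 rad) (angle between solenoid_body's own z axis and vertical above 0.6 rad).
It fails at once if the tape roll is shifted more than 30 mm (distance of tape_roll from where it was at the start of the episode above 0.03 m).
It fails at once if the solder reel is shifted more than 30 mm (distance of solder_reel from where it was at the start of the episode above 0.03 m).
It also fails if it takes over 99 s, if anything falls off the work surface, if the arm or the gripper's body presses on something with over 40 N, if the wrist force passes 120 N, or if a joint passes its speed limit or range.

## Working session

There is one attempt and no reset: what is moved stays moved. The work goes in short steps, Python scripts to look and compute and a tool call to move; the robot and the scene stay as the last step left them, time stands still between calls to the robot, and variables do not carry over. Pictures are saved under pics/ and viewed, and the job is handed in when it is done.

Besides the shell and the picture viewer there is one more tool, called after "Call:" by a JSON object that holds its "op" and its "data", one argument or row to a line. carry_out: Moves the arm, as the interface text tells. Its arguments: {"type":"object","properties":{"deltas":{"type":"array","items":{"type":"array"}},"grip_force":{"type":"number"}},"required":["deltas"]}

```bash
mkdir -p pics; ls
python3 - <<'E'
from cell import manip, vision, workorder
import cv2, numpy as np
print(manip.read_state())
for n in ("scene","side","wrist"):
    c=vision.calibration(n); print(n,c)
    p,d=vision.camera(n)
    np.savez(f"pics/{n}0.npz",p=p,d=d,mtx=np.array(c["mtx"]),eye=np.array(c["eye"]),ori=np.array(c["orientation"]))
    cv2.imwrite(f"pics/{n}0.png",p[:,:,::-1])
E
```

```text
pics
{'clock': 0.0, 'joints': array([ 1.20340728e+00,  3.00475918e-01,  1.52156541e+00,  5.32385792e-07,
        1.32070397e+00, -6.65957721e-02]), 'qd': array([ 0.00135207, -0.00202184,  0.00010821,  0.00051001,  0.00063772,
        0.00060223]), 'effort': array([-3.17103550e-04, -5.31807983e+01, -3.52732229e+01,  7.08386488e-02,
        2.44464056e-02, -1.49959574e-04]), 'eef_pos': array([162.86966713, 525.08843304, 226.89030355]), 'eef_rot': array([-3.14044260e+00, -7.72188399e-05,  2.84079920e+00]), 'wrist_force': array([ 0.2520081 , -0.00153523,  0.23932018]), 'moment': array([ 0.00458551, -0.01740349, -0.00779843]), 'finger_gap': 93.71468333986502}
scene {'mtx': array([[431.44777756,   0.        , 322.7343031 ],
       [  0.        , 431.44777756, 202.71505952],
       [  0.        ,   0.        ,   1.        ]]), 'eye': array([-174.08679416, -531.06869849,  821.26222871]), 'orientation': array([-2.29965695e+00, -8.53530020e-04, -9.58878519e-01])}
side {'mtx': array([[436.91596001,   0.        , 319.61056194],
       [  0.        , 436.91596001, 198.26216196],
       [  0.        ,   0.        ,   1.        ]]), 'eye': array([415.62926752, 773.87841858, 584.0913778 ]), 'orientation': array([-2.13607668,  0.01971337, -3.00602027])}
wrist {'mtx': array([[309.70691629,   0.        , 321.5641802 ],
       [  0.        , 309.70691629, 198.2903566 ],
       [  0.        ,   0.        ,   1.        ]]), 'eye': array([ 86.12281975, 549.59676257, 383.32834687]), 'orientation': array([2.85798960e+00, 1.32212750e-03, 1.27060774e+00])}
```

View pics/scene0.png

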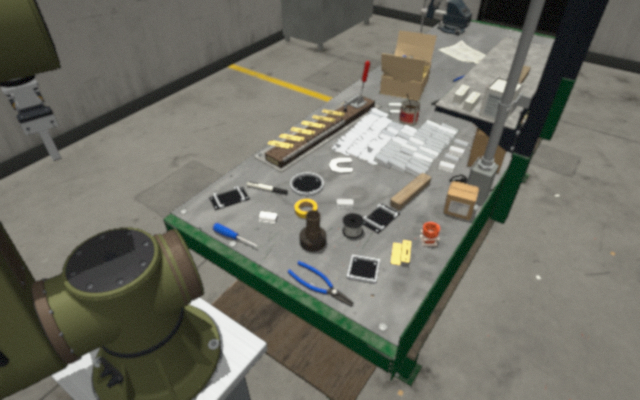

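View pics/side0.png

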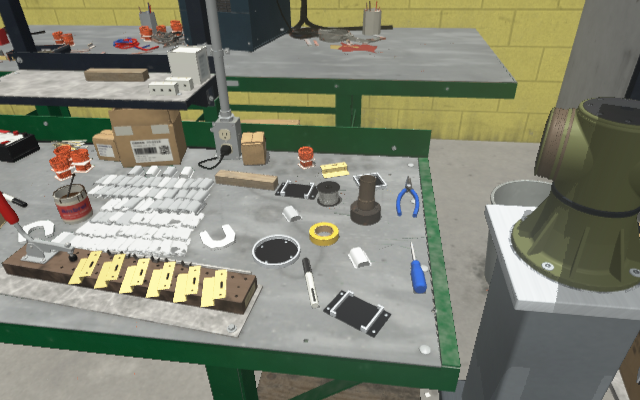

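View pics/wrist0.png

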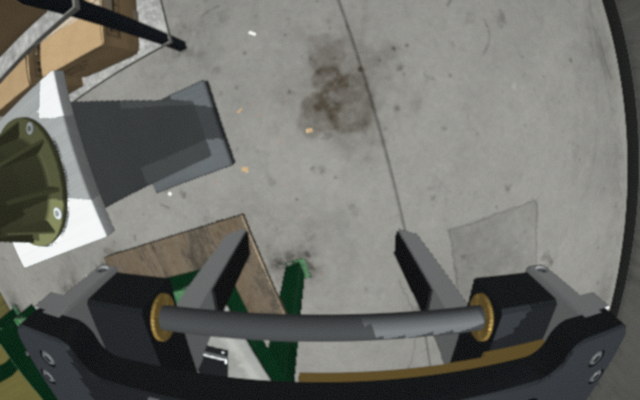

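The scene camera and side camera both show all the parts and nests. I'll build top-view maps from their depth.

```bash
cat > h.py <<'E'
import numpy as np, cv2
from scipy.spatial.transform import Rotation as R
def load(n):
    z=np.load(f"pics/{n}.npz"); return z["p"],z["d"],z["mtx"],z["eye"],R.from_euler("xyz",z["ori"]).as_matrix()
def cloud(n):
    p,d,K,e,M=load(n)
    v,u=np.mgrid[0:d.shape[0],0:d.shape[1]].astype(float)
    X=np.stack([(u-K[0,2])/K[0,0]*d,(v-K[1,2])/K[1,1]*d,d],-1)
    W=X@M.T+e; W[d<=0]=np.nan
    return p,W
def ortho(n,x0,x1,y0,y1,s,h=0):
    # top view by homography onto plane z=h; image up = +x, left = +y ; s px/mm
    p,d,K,e,M=load(n)
    H,Wd=int((x1-x0)*s),int((y1-y0)*s)
    r,c=np.mgrid[0:H,0:Wd]
    P=np.stack([x1-r/s,y1-c/s,np.full(r.shape,float(h))],-1)
    C=(P-e)@M
    u=C[...,0]/C[...,2]*K[0,0]+K[0,2]; v=C[...,1]/C[...,2]*K[1,1]+K[1,2]
    return cv2.remap(p,u.astype(np.float32),v.astype(np.float32),cv2.INTER_LINEAR)
E
python3 - <<'E'
from h import *
for n in ("scene0","side0"):
    p,W=cloud(n)
    print(n,np.isfinite(W[...,0]).mean())
    o=ortho(n,250,720,-330,330,1.2)
    for k in range(300,720,50): cv2.putText(o,str(k),(0,int((720-k)*1.2)),0,.35,(255,0,0)); cv2.line(o,(0,int((720-k)*1.2)),(790,int((720-k)*1.2)),(255,0,0),1) if k%100==0 else 0
    for k in range(-300,330,50):
        cv2.putText(o,str(k),(int((330-k)*1.2),10),0,.35,(255,0,0)); 
        if k%100==0: cv2.line(o,(int((330-k)*1.2),0),(int((330-k)*1.2),560),(255,0,0),1)
    cv2.imwrite(f"pics/o_{n}.png",o[:,:,::-1])
E
```

```text
scene0 0.97051171875
side0 0.99585546875
```

View pics/o_scene0.png

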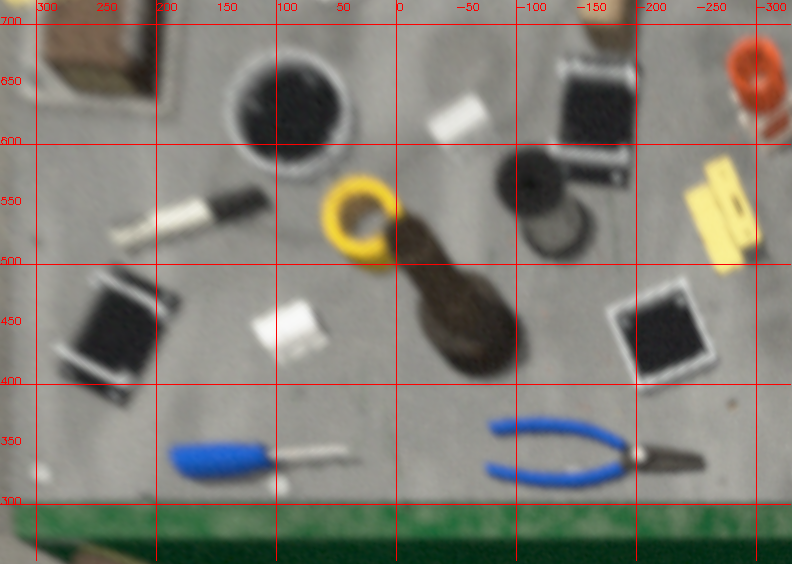

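View pics/o_side0.png

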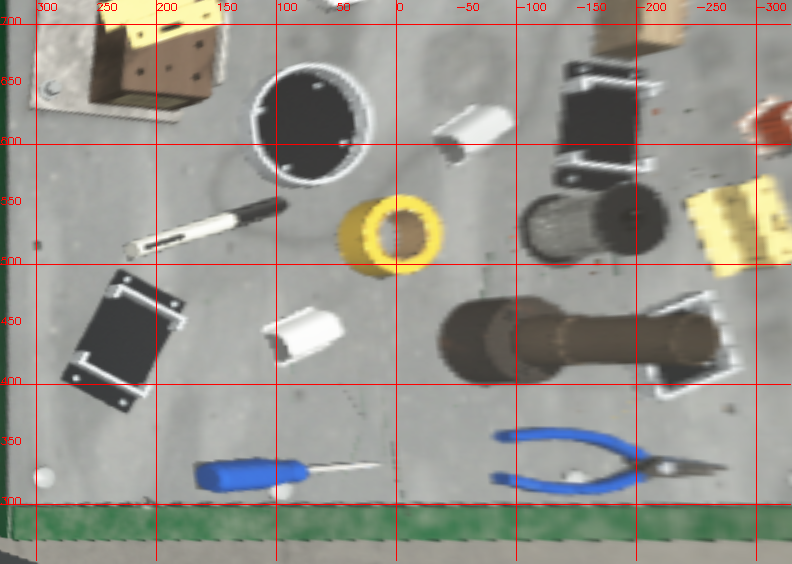

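Run:
```python
from h import *
P={n:cloud(n) for n in ("scene0","side0")}
for n,(p,W) in P.items():
    m=(W[...,0]>350)&(W[...,0]<500)&(W[...,1]>-20)&(W[...,1]<60)&(abs(W[...,2])<8)
    print(n,np.percentile(W[m][:,2],[5,50,95]))
def band(n,c,r,z0,z1):
    W=P[n][1]; m=(np.hypot(W[...,0]-c[0],W[...,1]-c[1])<r)&(W[...,2]>z0)&(W[...,2]<z1)
    return W[m]
def rep(name,c,r,z0,z1):
    for n in P:
        q=band(n,c,r,z0,z1)
        if len(q)<8: print(name,n,len(q));continue
        (cx,cy),(a,b),t=cv2.minAreaRect(q[:,:2].astype(np.float32))
        (ex,ey),er=cv2.minEnclosingCircle(q[:,:2].astype(np.float32))
        print(name,n,len(q),"rect %.0f %.0f  %.0fx%.0f ang %.0f | circ %.0f %.0f r %.0f| med"%(cx,cy,a,b,t,ex,ey,er),np.median(q,0).round(), "zmax %.0f"%q[:,2].max())
rep("sol top",(440,-60),60,97,110)
rep("sol foot",(440,-60),60,25,35)
rep("shellA",(445,85),40,8,16)
rep("shellA all",(445,85),40,2.5,16)
rep("shellB",(610,-55),40,8,16)
rep("shellB all",(610,-55),40,2.5,16)
rep("coil",(620,-290),55,8,70)
rep("coiltop",(620,-290),55,40,60)
rep("round rim",(620,80),60,8.5,14)
rep("sq rim",(435,-215),60,8.5,14)
rep("obA",(440,230),60,8,14)
rep("obB",(615,-165),70,8,14)
rep("tape",(540,15),45,14,22)
rep("reel",(535,-135),55,48,57)
```

```text
scene0 [-0.93748975  1.42866714  4.14733237]
side0 [-2.81522763 -1.10091243  0.69445468]
sol top scene0 71 rect 435 -74  36x36 ang 62 | circ 435 -74 r 20| med [437. -74. 101.] zmax 107
sol top side0 69 rect 434 -71  33x40 ang 4 | circ 433 -72 r 21| med [434. -64.  99.] zmax 103
sol foot scene0 258 rect 432 -74  62x66 ang 37 | circ 436 -72 r 36| med [423. -82.  31.] zmax 35
sol foot side0 273 rect 437 -61  63x69 ang 85 | circ 436 -65 r 36| med [435. -52.  29.] zmax 35
shellA scene0 104 rect 440 83  27x46 ang 23 | circ 441 82 r 25| med [437.  80.  13.] zmax 16
shellA side0 179 rect 441 84  24x50 ang 24 | circ 441 83 r 26| med [441.  86.  12.] zmax 16
shellA all scene0 206 rect 441 85  75x72 ang 72 | circ 445 85 r 39| med [436.  79.   8.] zmax 16
shellA all side0 211 rect 441 84  27x50 ang 24 | circ 441 84 r 27| med [443.  86.  12.] zmax 16
shellB scene0 90 rect 607 -59  27x43 ang 34 | circ 608 -59 r 24| med [605. -60.  13.] zmax 16
shellB side0 115 rect 608 -56  24x46 ang 33 | circ 609 -55 r 25| med [608. -54.  12.] zmax 15
shellB all scene0 184 rect 609 -54  75x75 ang 89 | circ 610 -5
[... 802 characters left out ...]
22.   12.] zmax 14
sq rim side0 62 rect 431 -222  70x70 ang 20 | circ 432 -222 r 48| med [ 422. -231.   10.] zmax 13
obA scene0 79 rect 435 230  67x82 ang 64 | circ 433 227 r 48| med [425. 227.  11.] zmax 14
obA side0 165 rect 436 230  65x75 ang 63 | circ 436 229 r 47| med [423. 233.  10.] zmax 13
obB scene0 116 rect 626 -170  63x103 ang 84 | circ 625 -171 r 56| med [ 644. -175.   11.] zmax 14
obB side0 75 rect 629 -168  64x106 ang 85 | circ 627 -167 r 57| med [ 646. -166.   10.] zmax 13
tape scene0 154 rect 527 20  59x60 ang 64 | circ 526 17 r 32| med [530.  23.  19.] zmax 22
tape side0 259 rect 524 17  65x56 ang 71 | circ 521 19 r 34| med [526.  19.  16.] zmax 20
reel scene0 2
reel side0 2
```

Run:
```python
from h import *
def crop(n,cx,cy,h,w=140,s=2.6):
    o=ortho(n,cx-w/2,cx+w/2,cy-w/2,cy+w/2,s,h)[:,:,::-1].copy()
    for k in range(-60,61,20):
        q=int((w/2-k)*s)
        cv2.putText(o,str(cx+k),(0,q),0,.35,(0,0,255)); cv2.line(o,(0,q),(o.shape[1],q),(0,0,255) if k==0 else (120,120,220),1)
        cv2.putText(o,str(cy+k),(q,10),0,.35,(0,0,255)); cv2.line(o,(q,0),(q,o.shape[0]),(0,0,255) if k==0 else (120,120,220),1)
    return o
cv2.imwrite("pics/z1.png",np.hstack([crop("scene0",610,-300,22),crop("side0",610,-300,22)]))
cv2.imwrite("pics/z2.png",np.hstack([crop("scene0",610,-165,11),crop("side0",610,-165,11)]))
cv2.imwrite("pics/z3.png",np.hstack([crop("scene0",530,-135,53),crop("side0",530,-135,53)]))
cv2.imwrite("pics/z4.png",np.hstack([crop("scene0",435,230,11),crop("side0",435,230,11)]))
```

```text
(no output)
```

View pics/z1.png

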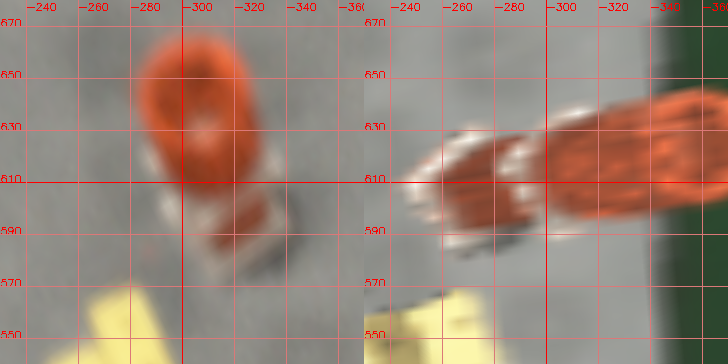

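View pics/z2.png

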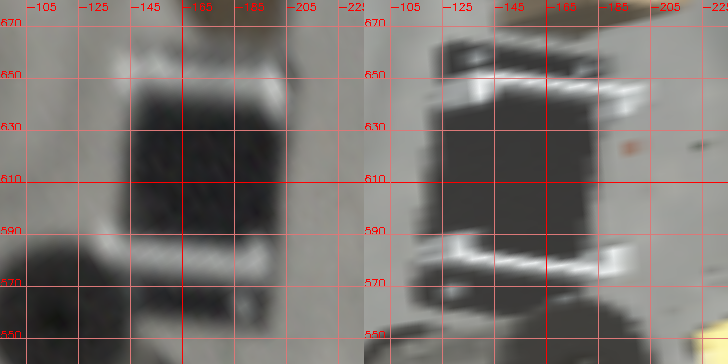

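View pics/z3.png

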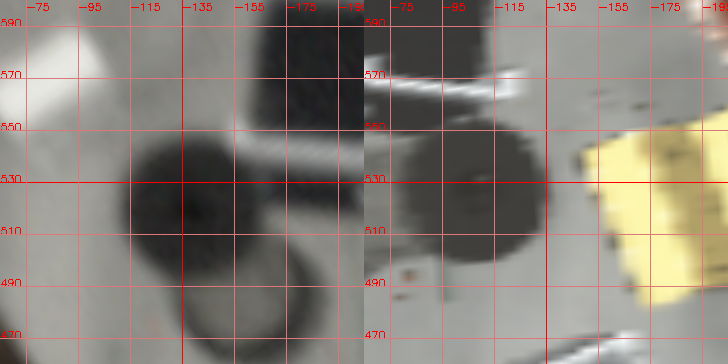

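View pics/z4.png

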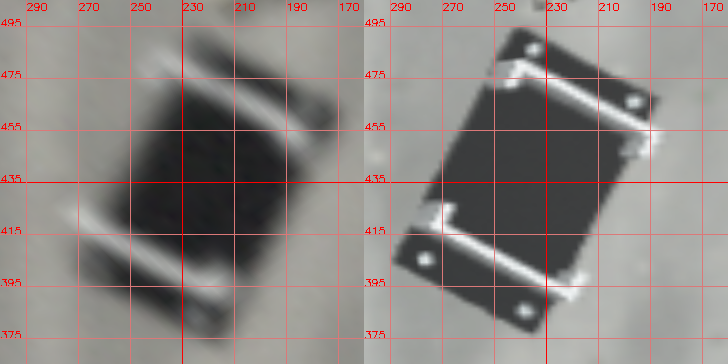

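Run:
```python
from h import *
p=load("scene0")[0]; q=load("side0")[0]
a=cv2.resize(p[215:255,405:455],None,fx=8,fy=8,interpolation=cv2.INTER_CUBIC)
b=cv2.resize(q[140:180,285:335],None,fx=8,fy=8,interpolation=cv2.INTER_CUBIC)
cv2.imwrite("pics/z5.png",np.hstack([a,b])[:,:,::-1])
for n in ("scene0","side0"):
    pp,W=cloud(n)
    for z0,z1 in ((3,8),(8,14),(14,19),(19,26),(26,33),(33,44)):
        m=(np.hypot(W[...,0]-610,W[...,1]+305)<40)&(W[...,2]>z0)&(W[...,2]<z1)
        k=W[m]; 
        if len(k)<3: continue
        print(n,z0,len(k),k.min(0).round(),k.max(0).round(),[round(t,0) if not isinstance(t,tuple) else tuple(round(g) for g in t) for t in cv2.minAreaRect(k[:,:2].astype(np.float32))])
    m=(np.hypot(W[...,0]-525,W[...,1]+132)<45)&(W[...,2]>30)
    k=W[m];print("reel",k[:,2].max(),np.histogram(k[:,2],8)); k=k[k[:,2]>k[:,2].max()-9]; print(cv2.minEnclosingCircle(k[:,:2].astype(np.float32)))
```

```text
scene0 3 100 [ 573. -343.    3.] [ 634. -268.    8.] [(604, -305), (75, 61), 90.0]
scene0 8 17 [ 598. -329.    8.] [ 612. -306.   14.] [(605, -318), (5, 25), 32.0]
scene0 14 7 [ 598. -328.   14.] [ 611. -312.   17.] [(605, -320), (3, 21), 36.0]
scene0 19 47 [ 591. -337.   20.] [ 633. -287.   26.] [(614, -312), (38, 37), 40.0]
scene0 26 32 [ 595. -333.   26.] [ 637. -296.   33.] [(614, -313), (36, 38), 69.0]
scene0 33 105 [ 594. -333.   33.] [ 635. -292.   44.] [(614, -311), (40, 38), 64.0]
reel 47.25230956563405 (array([ 12,  12,   3,  20,  93, 120,  20,   6]), array([30.89887983, 32.94305855, 34.98723727, 37.03141598, 39.0755947 ,
       41.11977342, 43.16395213, 45.20813085, 47.25230957]))
((534.5746459960938, -134.9831085205078), 32.98386764526367)
side0 3 17 [ 599. -313.    3.] [ 632. -293.    8.] [(617, -302), (16, 34), 76.0]
side0 8 19 [ 599. -310.    8.] [ 631. -292.   14.] [(616, -300), (17, 33), 84.0]
side0 14 9 [ 598. -303.   14.] [ 619. -291.   19.] [(608, -297), (24, 5), 32.0]
side0 19 37 [ 590. -315.   20.] [ 640. -284.   25.] [(616, -299), (31, 50), 89.0]
side0 26 33 [ 595. -325.   26.] [ 635. -289.   33.] [(617, -305), (32, 42), 46.0]
side0 33 92 [ 594. -333.   33.] [ 635. -283.   44.] [(616, -308), (37, 42), 34.0]
reel 43.92165150579399 (array([ 13,  11,   4,  14, 101, 104,   9,   1]), array([30.05703564, 31.79011262, 33.5231896 , 35.25626659, 36.98934357,
       38.72242055, 40.45549754, 42.18857452, 43.92165151]))
((533.4034423828125, -131.227294921875), 32.08366012573242)
```

View pics/z5.png

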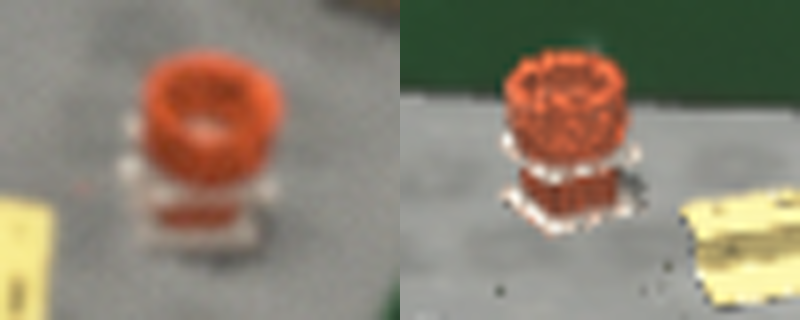

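Both views agree within about 4 mm, so I'll use their averages. Next I'll check the green board behind the coil, the heights of the yellow parts, and which way the tube leans.

```bash
cat >> h.py <<'E'
def step(pos,psi,X,Y,Z):
    "world target -> tool-frame shift in cm, psi deg"
    a=np.radians(psi); d=np.array([X,Y,Z])-np.array(pos)
    return (np.array([d[0]*np.cos(a)+d[1]*np.sin(a), d[0]*np.sin(a)-d[1]*np.cos(a), -d[2]])/10).round(2)
def st(t=None,psi=None):
    from cell import manip
    s=manip.read_state(); p=np.array(s["eef_pos"]); r=np.degrees(s["eef_rot"])
    print("t %.2f pos %s rpy %s gap %.1f F %s"%(s["clock"],p.round(1),r.round(1),s["finger_gap"],np.array(s["wrist_force"]).round(1)))
    if t is not None:
        d=step(p,r[2],*t); print("shift cm",d,"len %.1f"%np.linalg.norm(d),"turn",None if psi is None else round((r[2]-psi+180)%360-180,1))
    return s
E
python3 - <<'E'
from h import *
from scipy.optimize import least_squares
for n in ("scene0","side0"):
    pp,W=cloud(n)
    m=(abs(W[...,0]-600)<120)&(W[...,1]<-330)&(W[...,1]>-420)
    k=W[m]; 
    for y in range(-420,-330,10):
        q=k[(k[:,1]>=y)&(k[:,1]<y+10)]
        if len(q): print(n,y,len(q),np.percentile(q[:,2],[2,50,98]).round())
    for z in (38,50,62,74,86,96):
        m=(np.hypot(W[...,0]-435,W[...,1]+72)<30)&(abs(W[...,2]-z)<5)
        k=W[m]; eye=load(n)[3]
        f=least_squares(lambda c:np.hypot(k[:,0]-c[0],k[:,1]-c[1])-19,[435,-72],loss="soft_l1"); print(n,z,len(k),f.x.round(1))
    m=(abs(W[...,0]-545)<45)&(abs(W[...,1]+275)<40)&(W[...,2]>6)&(pp[...,2]<190)
    k=W[m]; print("yellow",k.min(0).round(),k.max(0).round())
st((441,84,227),113)
E
```

```text
scene0 -420 73 [-807. -798. -791.]
scene0 -410 167 [-805.  -70.   85.]
scene0 -400 949 [-801.   11.   87.]
scene0 -390 90 [-806. -797.    4.]
scene0 -380 424 [-802.    0.    4.]
scene0 -370 526 [-802.   -1.    4.]
scene0 -360 521 [-801.   -1.    5.]
scene0 -350 507 [-800.   -1.    4.]
scene0 -340 417 [-801.    1.   40.]
scene0 38 57 [436.7 -70.7]
scene0 50 45 [437.4 -71.1]
scene0 62 34 [438.5 -71.2]
scene0 74 56 [437.1 -72. ]
scene0 86 69 [434.1 -72.2]
scene0 96 75 [434.7 -73.1]
yellow [ 500. -307.    6.] [ 570. -260.   22.]
side0 -410 16 [-4. 44. 82.]
side0 -400 2060 [-2. 43. 82.]
side0 -390 137 [-3. -1. 78.]
side0 -380 98 [-3. -1.  1.]
side0 -370 103 [-4. -2.  0.]
side0 -360 96 [-3. -1.  1.]
side0 -350 112 [-4. -1.  1.]
side0 -340 101 [-4. -1.  2.]
side0 38 75 [435.6 -69. ]
side0 50 75 [435.2 -70.3]
side0 62 58 [435.2 -72.6]
side0 74 70 [434.6 -73.1]
side0 86 92 [434.4 -72.9]
side0 96 119 [434.6 -72.6]
yellow [ 501. -307.    6.] [ 569. -258.   18.]
t 0.15 pos [162.9 525.2 227. ] rpy [-180.    -0.   162.8] gap 94.1 F [-0.1  0.3  0.4]
shift cm [-39.63 -33.89   0.  ] len 52.1 turn 49.8
```

Call:
{"op": "carry_out", "data": {
  "deltas": [
    [[-2.2, -1.88, 0], 0, 0.6],
    [[-2.2, -1.88, 0], 0, 0.6],
    [[-2.2, -1.88, 0], 0, 0.6],
    [[-2.2, -1.88, 0], 0, 0.6],
    [[-2.2, -1.88, 0], 0, 0.6],
    [[-2.2, -1.88, 0], 0, 0.6],
    [[-2.2, -1.88, 0], 0, 0.6],
    [[-2.2, -1.88, 0], 0, 0.6],
    [[-2.2, -1.88, 0], 0, 0.6],
    [[-2.2, -1.88, 0], 0, 0.6],
    [[-2.2, -1.88, 0], 0, 0.6],
    [[-2.2, -1.88, 0], 0, 0.6],
    [[-2.2, -1.88, 0], 0, 0.6],
    [[-2.2, -1.88, 0], 0, 0.6],
    [[-2.2, -1.88, 0], 0, 0.6],
    [[-2.2, -1.88, 0], 0, 0.6],
    [[-2.2, -1.88, 0], 0, 0.6],
    [[-2.2, -1.88, 0], 0, 0.6]
  ],
  "grip_force": 15
}}

```text
clock: 1.65
eef_pos: [441.4, 83.4, 227.4]
eef_rot: [3.142, -0.0, 2.841]
wrist_force: [-0.6, -0.1, 1.1]
finger_gap: 56.3
```

Call:
{"op": "carry_out", "data": {
  "deltas": [
    [[0, 0, 1], 6.2, 0.6],
    [[0, 0, 1], 6.2, 0.6],
    [[0, 0, 1], 6.2, 0.6],
    [[0, 0, 1], 6.2, 0.6],
    [[0, 0, 1], 6.2, 0.6],
    [[0, 0, 1], 6.2, 0.6],
    [[0, 0, 1], 6.2, 0.6],
    [[0, 0, 1], 6.2, 0.6],
    [[0, 0, 0], 0, 0.6],
    [[0, 0, 0], 0, 0.6]
  ]
}}

```text
clock: 2.48
eef_pos: [440.7, 84.7, 147.3]
eef_rot: [-3.141, -0.0, 1.978]
wrist_force: [-0.2, -0.0, -0.4]
finger_gap: 56.7
```

Run:
```python
from h import *
from cell import vision
st((441,84,26.5),113)
c=vision.calibration("wrist"); p,d=vision.camera("wrist")
cv2.imwrite("pics/w1.png",p[:,:,::-1]); np.savez("pics/w1.npz",p=p,d=d,mtx=c["mtx"],eye=c["eye"],ori=c["orientation"])
```

```text
t 2.48 pos [440.7  84.7 147.3] rpy [-179.9   -0.   113.4] gap 56.7 F [-0.2 -0.  -0.4]
shift cm [-0.08 -0.   12.08] len 12.1 turn 0.4
```

View pics/w1.png

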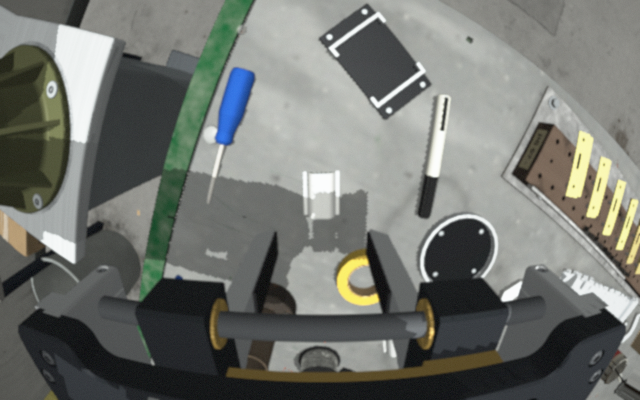

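```bash
cat >> h.py <<'E'
def worth(n,cx,cy,w,s,h,grid=20):
    "wrist fisheye top view at z=h"
    p,d,K,e,M=load(n)
    N=int(w*s); r,c=np.mgrid[0:N,0:N]
    P=np.stack([cx+w/2-r/s,cy+w/2-c/s,np.full(r.shape,float(h))],-1)
    C=(P-e)@M; rho=np.hypot(C[...,0],C[...,1])+1e-9; th=np.arctan2(rho,C[...,2])
    u=C[...,0]/rho*th*K[0,0]+K[0,2]; v=C[...,1]/rho*th*K[1,1]+K[1,2]
    o=cv2.remap(p,u.astype(np.float32),v.astype(np.float32),cv2.INTER_LINEAR)[:,:,::-1].copy()
    k0=int(w/2//grid*grid)
    for k in range(-k0,k0+1,grid):
        q=int((w/2-k)*s); col=(0,0,255) if k==0 else (120,120,220)
        cv2.putText(o,str(cx+k),(0,q),0,.33,(0,0,255)); cv2.line(o,(0,q),(N,q),col,1)
        cv2.putText(o,str(cy+k),(q,10),0,.33,(0,0,255)); cv2.line(o,(q,0),(q,N),col,1)
    return o
E
python3 - <<'E'
from h import *
cv2.imwrite("pics/w1o.png",np.hstack([worth("w1",440,84,100,3.9,13),worth("w1",435,230,130,3,11)]))
E
```

```text
(no output)
```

View pics/w1o.png

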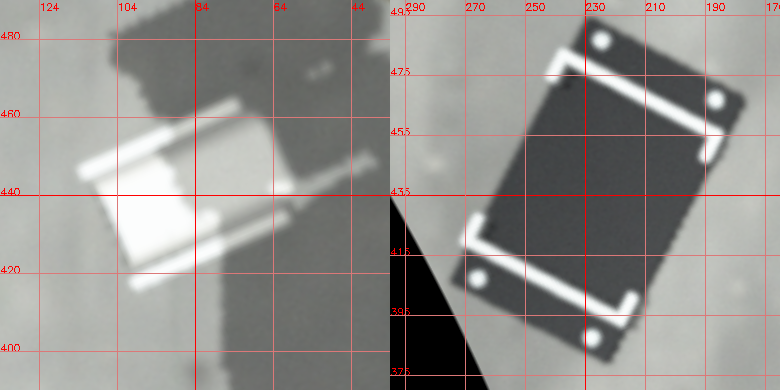

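The wrist view confirms shell A at (441, 84), length along 113°. Descending to it.

Call:
{"op": "carry_out", "data": {
  "deltas": [
    [[0, 0, 2], 0.4, 0.6],
    [[0, 0, 2], 0, 0.6],
    [[0, 0, 2], 0, 0.6],
    [[0, 0, 2], 0, 0.6],
    [[0, 0, 2], 0, 0.6],
    [[-0.08, 0, 1.2], 0, 0.6],
    [[0, 0, 0.85], 0, 0.6],
    [[0, 0, 0], 0, 0.6],
    [[0, 0, 0], 0, 0.25],
    [[0, 0, 0], 0, 0.1],
    [[0, 0, 0], 0, 0.1],
    [[0, 0, 0], 0, 0.1],
    [[0, 0, 0], 0, 0.1],
    [[0, 0, 0], 0, 0.1]
  ]
}}

```text
clock: 3.7
eef_pos: [441.5, 84.1, 27.4]
eef_rot: [3.141, 0.0, 1.968]
wrist_force: [-0.4, -0.0, 5.3]
finger_gap: 25.8
```

Call:
{"op": "carry_out", "data": {
  "deltas": [
    [[0, 0, -1], 0, 0.1],
    [[0, 0, -1.5], 0, 0.1],
    [[0, 0, -1.5], 0, 0.1],
    [[0, 0, -1], 0, 0.1],
    [[0, 0, 0], 0, 0.1]
  ]
}}

```text
clock: 4.12
eef_pos: [442.2, 84.2, 79.1]
eef_rot: [3.138, 0.001, 1.968]
wrist_force: [-0.7, 0.7, 0.4]
finger_gap: 25.9
```

Run:
```python
from h import *
st((436.5,229,77),152.5)
```

```text
t 4.12 pos [442.2  84.2  79.1] rpy [1.798e+02 1.000e-01 1.128e+02] gap 25.9 F [-0.7  0.7  0.4]
shift cm [13.58  5.08  0.21] len 14.5 turn -39.7
```

Call:
{"op": "carry_out", "data": {
  "deltas": [
    [[1.7, 0.635, 0], 0, 0.1],
    [[1.7, 0.635, 0], 0, 0.1],
    [[1.7, 0.635, 0], 0, 0.1],
    [[1.7, 0.635, 0], 0, 0.1],
    [[1.7, 0.635, 0], 0, 0.1],
    [[1.7, 0.635, 0], 0, 0.1],
    [[1.7, 0.635, 0], 0, 0.1],
    [[1.7, 0.635, 0], 0, 0.1],
    [[0, 0, 0], -5.7, 0.1],
    [[0, 0, 0], -5.7, 0.1],
    [[0, 0, 0], -5.7, 0.1],
    [[0, 0, 0], -5.7, 0.1],
    [[0, 0, 0], -5.7, 0.1],
    [[0, 0, 0], -5.7, 0.1],
    [[0, 0, 0], -5.6, 0.1],
    [[0, 0, 0], 0, 0.1],
    [[0, 0, 0], 0, 0.1]
  ]
}}

```text
clock: 5.53
eef_pos: [435.2, 229.0, 76.6]
eef_rot: [-3.141, -0.0, 2.66]
wrist_force: [-0.3, -0.9, 0.0]
finger_gap: 26.1
```

Run:
```python
from h import *
from cell import vision
st((436.5,229,31),152.5)
c=vision.calibration("wrist"); p,d=vision.camera("wrist")
np.savez("pics/w2.npz",p=p,d=d,mtx=c["mtx"],eye=c["eye"],ori=c["orientation"])
cv2.imwrite("pics/w2.png",p[:,:,::-1])
```

```text
t 5.53 pos [435.2 229.   76.6] rpy [-180.    -0.   152.4] gap 26.1 F [-0.3 -0.9  0. ]
shift cm [-0.11  0.06  4.56] len 4.6 turn -0.1
```

View pics/w2.png

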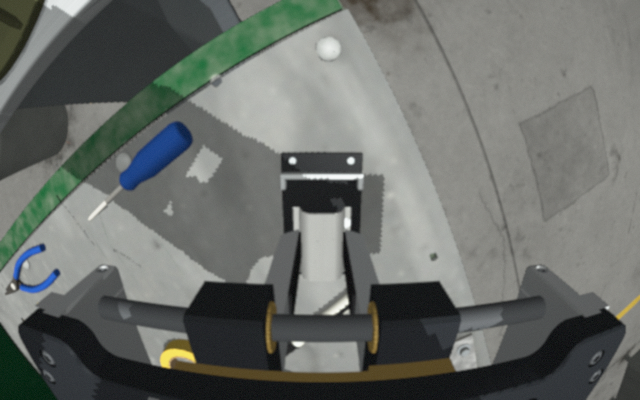

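Call:
{"op": "carry_out", "data": {
  "deltas": [
    [[-0.1, 0, 1.5], 0, 0.1],
    [[0, 0, 1.5], 0, 0.1],
    [[0, 0, 1], 0, 0.1],
    [[0, 0, 0.5], 0, 0.1],
    [[0, 0, 0], 0, 0.1],
    [[0, 0, 0], 0, 0.6],
    [[0, 0, 0], 0, 0.6],
    [[0, 0, 0], 0, 0.6],
    [[0, 0, 0], 0, 0.6],
    [[0, 0, -2], 0, 0.6],
    [[0, 0, -2], 0, 0.6],
    [[0, 0, -3], 0, 0.6],
    [[0, 0, -4], 0, 0.6],
    [[0, 0, -4], 0, 0.6],
    [[0, 0, 0], 0, 0.6]
  ]
}}

```text
clock: 6.83
eef_pos: [438.6, 229.7, 189.5]
eef_rot: [3.133, 0.007, 2.663]
wrist_force: [0.5, 1.1, 0.4]
finger_gap: 56.5
```

Run:
```python
from h import *
from cell import vision
st((435,-72.5,180),78)
c=vision.calibration("wrist"); p,d=vision.camera("wrist")
np.savez("pics/w3.npz",p=p,d=d,mtx=c["mtx"],eye=c["eye"],ori=c["orientation"])
cv2.imwrite("pics/w3.png",worth("w3",436,229,130,4,11))
```

```text
t 6.83 pos [438.6 229.7 189.5] rpy [179.5   0.4 152.6] gap 56.5 F [0.5 1.1 0.4]
shift cm [-13.6  -26.99   0.95] len 30.2 turn 74.6
```

View pics/w3.png

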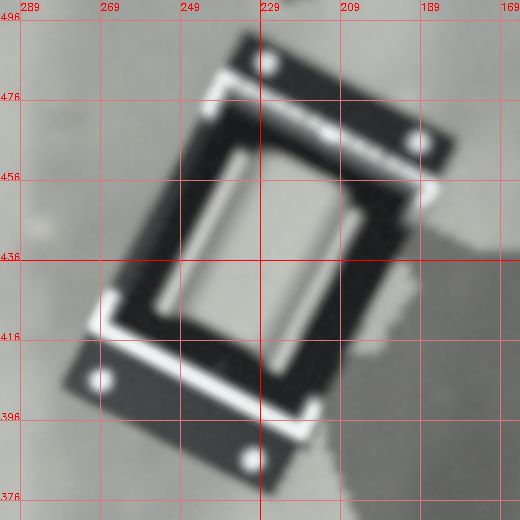

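Call:
{"op": "carry_out", "data": {
  "deltas": [
    [[-1.36, -2.7, 0], 0, 0.75],
    [[-1.36, -2.7, 0], 0, 0.75],
    [[-1.36, -2.7, 0], 0, 0.75],
    [[-1.36, -2.7, 0], 0, 0.75],
    [[-1.36, -2.7, 0], 0, 0.75],
    [[-1.36, -2.7, 0], 0, 0.75],
    [[-1.36, -2.7, 0], 0, 0.75],
    [[-1.36, -2.7, 0], 0, 0.75],
    [[-1.36, -2.7, 0], 0, 0.75],
    [[-1.36, -2.7, 0], 0, 0.75]
  ]
}}

```text
clock: 7.72
eef_pos: [432.0, -75.1, 181.1]
eef_rot: [-3.141, -0.001, 2.663]
wrist_force: [-0.2, -1.3, 0.5]
finger_gap: 70.5
```

Call:
{"op": "carry_out", "data": {
  "deltas": [
    [[0, 0, 0], 6.2, 0.75],
    [[0, 0, 0], 6.2, 0.75],
    [[0, 0, 0], 6.2, 0.75],
    [[0, 0, 0], 6.2, 0.75],
    [[0, 0, 0], 6.2, 0.75],
    [[0, 0, 0], 6.2, 0.75],
    [[0, 0, 0], 6.2, 0.75],
    [[0, 0, 0], 6.2, 0.75],
    [[0, 0, 0], 6.2, 0.75],
    [[0, 0, 0], 6.2, 0.75],
    [[0, 0, 0], 6.2, 0.75],
    [[0, 0, 0], 6.2, 0.75],
    [[0, 0, 0], 0, 0.75],
    [[0, 0, 0], 0, 0.75]
  ]
}}

```text
clock: 8.88
eef_pos: [432.4, -73.6, 181.3]
eef_rot: [-3.141, -0.0, 1.368]
wrist_force: [-0.6, -1.4, -0.3]
finger_gap: 70.7
```

Run:
```python
from h import *
from cell import vision
st((435,-72.5,83),78)
c=vision.calibration("wrist"); p,d=vision.camera("wrist")
np.savez("pics/w4.npz",p=p,d=d,mtx=c["mtx"],eye=c["eye"],ori=c["orientation"])
cv2.imwrite("pics/w4o.png",np.hstack([worth("w4",435,-72,100,3.9,103),worth("w4",432,-224,100,3.9,11)]))
cv2.imwrite("pics/w4.png",p[:,:,::-1])
```

```text
t 8.88 pos [432.4 -73.6 181.3] rpy [-179.9   -0.    78.4] gap 70.7 F [-0.6 -1.4 -0.3]
shift cm [0.16 0.24 9.83] len 9.8 turn 0.4
```

View pics/w4.png

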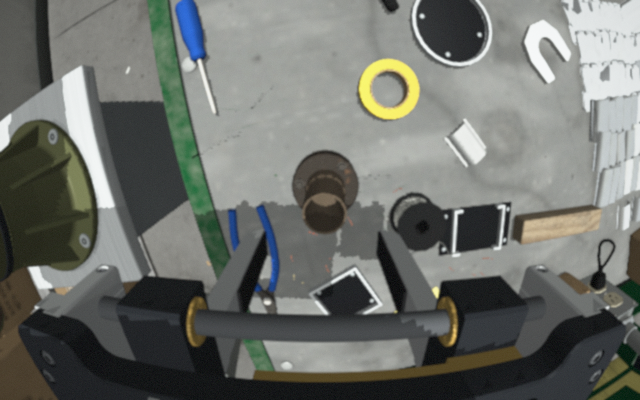

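View pics/w4o.png

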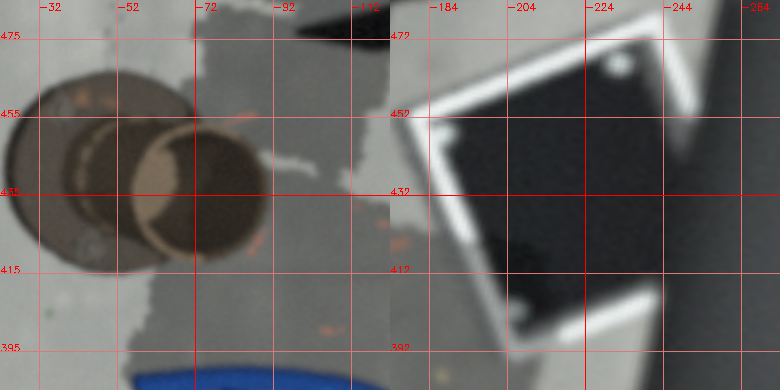

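Call:
{"op": "carry_out", "data": {
  "deltas": [
    [[0.14, 0.26, 1], 0, 0.75],
    [[0, 0, 2], 0, 0.75],
    [[0, 0, 2], 0, 0.75],
    [[0, 0, 2], 0, 0.75],
    [[0, 0, 1.8], 0, 0.75],
    [[0, 0, 1], 0, 0.75],
    [[0, 0, 0], 0, 0.75],
    [[0, 0, 0], 0, 0.5],
    [[0, 0, 0], 0, 0.3],
    [[0, 0, 0], 0, 0.3],
    [[0, 0, 0], 0, 0.3],
    [[0, 0, 0], 0, 0.3],
    [[0, 0, 0], 0, 0.3],
    [[0, 0, 0], 0, 0.3]
  ],
  "grip_force": 30
}}

```text
clock: 10.1
eef_pos: [435.8, -72.9, 84.5]
eef_rot: [3.14, 0.0, 1.364]
wrist_force: [-0.6, 0.3, 5.3]
finger_gap: 37.5
```

Call:
{"op": "carry_out", "data": {
  "deltas": [
    [[0, 0, -0.5], 0, 0.3],
    [[0, 0, -1], 0, 0.3],
    [[0, 0, -1.2], 0, 0.3],
    [[0, 0, -1.3], 0, 0.3],
    [[0, 0, -1], 0, 0.3],
    [[0, 0, -0.5], 0, 0.3],
    [[0, 0, 0], 0, 0.3],
    [[0, 0, 0], 0, 0.3]
  ]
}}

```text
clock: 10.77
eef_pos: [435.3, -72.8, 138.8]
eef_rot: [-3.142, 0.0, 1.364]
wrist_force: [-0.0, 0.5, -3.2]
finger_gap: 37.6
```

Run:
```python
from h import *
from cell import vision
st((614,82.5,139))
p,d=vision.camera("side")
cv2.imwrite("pics/s5.png",cv2.resize(p[100:300,200:440],None,fx=2.5,fy=2.5)[:,:,::-1])
```

```text
t 10.77 pos [435.3 -72.8 138.8] rpy [-180.     0.    78.2] gap 37.6 F [-0.   0.5 -3.2]
shift cm [18.87 14.3  -0.02] len 23.7 turn None
```

View pics/s5.png

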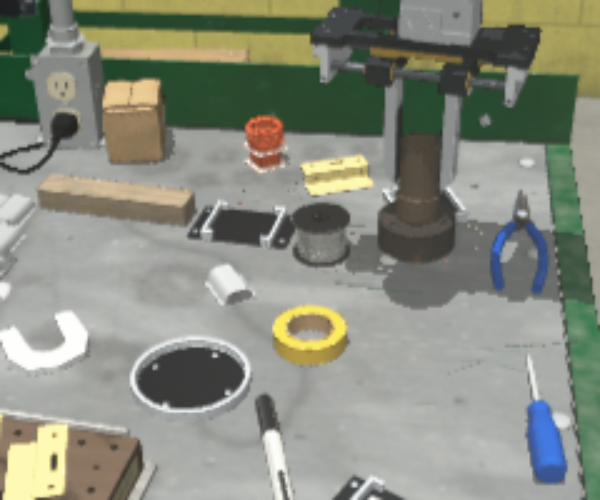

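Call:
{"op": "carry_out", "data": {
  "deltas": [
    [[0.7, 0.53, 0], 0, 0.3],
    [[1.3, 0.985, 0], 0, 0.3],
    [[1.3, 0.985, 0], 0, 0.3],
    [[1.3, 0.985, 0], 0, 0.3],
    [[1.3, 0.985, 0], 0, 0.3],
    [[1.3, 0.985, 0], 0, 0.3],
    [[1.3, 0.985, 0], 0, 0.3],
    [[1.3, 0.985, 0], 0, 0.3],
    [[1.3, 0.985, 0], 0, 0.3],
    [[1.3, 0.985, 0], 0, 0.3],
    [[1.3, 0.985, 0], 0, 0.3],
    [[1.3, 0.985, 0], 0, 0.3],
    [[1.3, 0.985, 0], 0, 0.3],
    [[1.3, 0.985, 0], 0, 0.3],
    [[0.8, 0.6, 0], 0, 0.3],
    [[0.47, 0.36, 0], 0, 0.3],
    [[0, 0, 0], 0, 0.3],
    [[0, 0, 0], 0, 0.3],
    [[0, 0, 0], 0, 0.3]
  ]
}}

```text
clock: 12.4
eef_pos: [613.7, 82.3, 138.7]
eef_rot: [-3.141, 0.0, 1.364]
wrist_force: [0.6, -0.6, -3.4]
finger_gap: 38.0
```

Run:
```python
from h import *
from cell import vision
st((614,82.5,88.5))
p,d=vision.camera("side")
cv2.imwrite("pics/s6.png",cv2.resize(p[100:300,200:440],None,fx=2.5,fy=2.5)[:,:,::-1])
p,d=vision.camera("wrist")
cv2.imwrite("pics/w6.png",p[:,:,::-1])
```

```text
t 12.40 pos [613.7  82.3 138.7] rpy [-180.     0.    78.2] gap 38.0 F [ 0.6 -0.6 -3.4]
shift cm [0.03 0.03 5.02] len 5.0 turn None
```

View pics/s6.png

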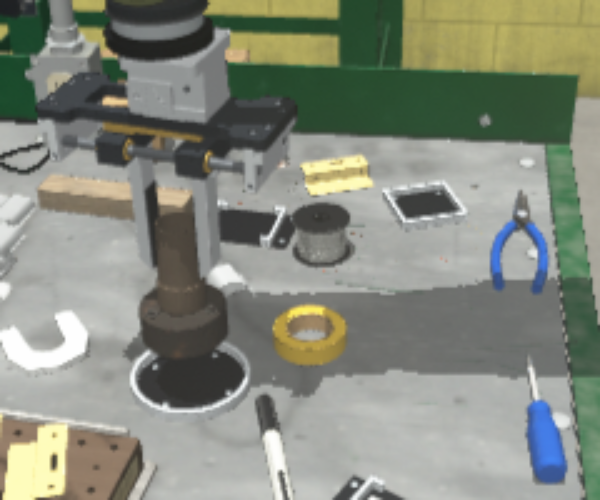

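View pics/w6.png

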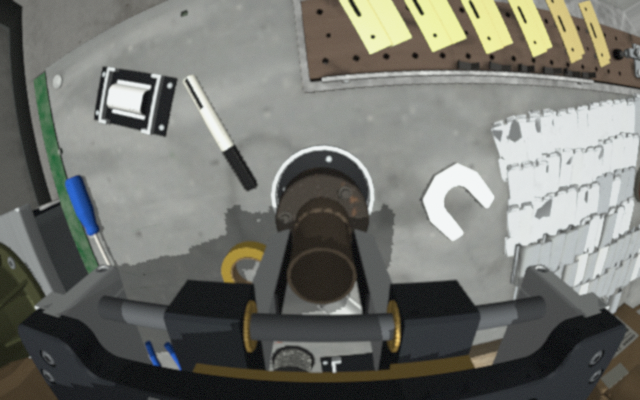

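Call:
{"op": "carry_out", "data": {
  "deltas": [
    [[0, 0, 1.2], 0, 0.3],
    [[0, 0, 1.2], 0, 0.3],
    [[0, 0, 1.2], 0, 0.3],
    [[0, 0, 0.8], 0, 0.3],
    [[0, 0, 0.4], 0, 0.3],
    [[0, 0, 0.2], 0, 0.3],
    [[0, 0, 0], 0, 0.3],
    [[0, 0, 0], 0, 0.3]
  ]
}}

```text
clock: 13.17
eef_pos: [614.3, 82.6, 89.3]
eef_rot: [3.141, -0.0, 1.364]
wrist_force: [-1.0, -0.0, -3.1]
finger_gap: 37.4
```

Call:
{"op": "carry_out", "data": {
  "deltas": [
    [[0, 0, 0.1], 0, 0.3],
    [[0, 0, 0.1], 0, 0.3],
    [[0, 0, 0], 0, 0.3]
  ]
}}

```text
clock: 13.42
eef_pos: [614.3, 82.6, 87.6]
eef_rot: [3.141, -0.0, 1.364]
wrist_force: [-0.6, 0.7, 1.4]
finger_gap: 37.9
```

Call:
{"op": "carry_out", "data": {
  "deltas": [
    [[0, 0, 0], 0, 0.42],
    [[0, 0, 0], 0, 0.5],
    [[0, 0, 0], 0, 0.6],
    [[0, 0, 0], 0, 0.75],
    [[0, 0, 0], 0, 0.75],
    [[0, 0, 0], 0, 0.75],
    [[0, 0, -1.5], 0, 0.75],
    [[0, 0, -2.5], 0, 0.75],
    [[0, 0, -3], 0, 0.75],
    [[0, 0, -3], 0, 0.75],
    [[0, 0, 0], 0, 0.6],
    [[0, 0, 0], 0, 0.6]
  ]
}}

```text
clock: 14.42
eef_pos: [614.6, 82.6, 188.5]
eef_rot: [3.139, -0.001, 1.364]
wrist_force: [0.3, 0.3, -1.1]
finger_gap: 60.0
```

Run:
```python
from h import *
from cell import vision
st((608,-57,185),124)
c=vision.calibration("wrist"); p,d=vision.camera("wrist")
np.savez("pics/w7.npz",p=p,d=d,mtx=c["mtx"],eye=c["eye"],ori=c["orientation"])
cv2.imwrite("pics/w7o.png",np.hstack([worth("w7",614,82,120,3.2,11),worth("w7",614,82,120,3.2,30)]))
```

```text
t 14.42 pos [614.6  82.6 188.5] rpy [ 1.798e+02 -1.000e-01  7.820e+01] gap 60.0 F [ 0.3  0.3 -1.1]
shift cm [-13.8    2.22   0.35] len 14.0 turn -45.8
```

View pics/w7o.png

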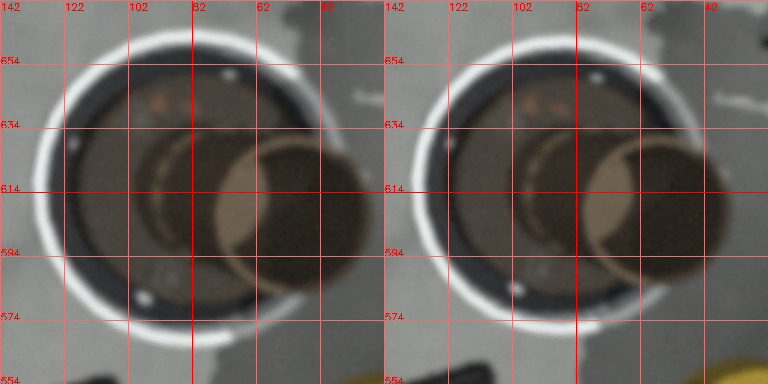

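Call:
{"op": "carry_out", "data": {
  "deltas": [
    [[-2.3, 0.37, 0], 0, 0.6],
    [[-2.3, 0.37, 0], 0, 0.6],
    [[-2.3, 0.37, 0], 0, 0.6],
    [[-2.3, 0.37, 0], 0, 0.6],
    [[-2.3, 0.37, 0], 0, 0.6],
    [[-2.3, 0.37, 0], 0, 0.6],
    [[0, 0, 0.6], -5.8, 0.6],
    [[0, 0, 0.6], -5.8, 0.6],
    [[0, 0, 0.6], -5.8, 0.6],
    [[0, 0, 0.6], -5.8, 0.6],
    [[0, 0, 0.6], -5.8, 0.6],
    [[0, 0, 0.6], -5.8, 0.6],
    [[0, 0, 0.6], -5.8, 0.6],
    [[0, 0, 0], -5.2, 0.6],
    [[0, 0, 0], 0, 0.6],
    [[0, 0, 0], 0, 0.6]
  ],
  "grip_force": 15
}}

```text
clock: 15.8
eef_pos: [607.1, -57.0, 143.8]
eef_rot: [-3.14, -0.001, 2.161]
wrist_force: [0.3, 0.8, 0.2]
finger_gap: 56.2
```

Run:
```python
from h import *
from cell import vision
st((608,-57,27.2),124)
c=vision.calibration("wrist"); p,d=vision.camera("wrist")
np.savez("pics/w8.npz",p=p,d=d,mtx=c["mtx"],eye=c["eye"],ori=c["orientation"])
cv2.imwrite("pics/w8.png",p[:,:,::-1])
cv2.imwrite("pics/w8o.png",np.hstack([worth("w8",608,-57,100,3.9,13),worth("w8",614,-167,130,3,11)]))
```

```text
t 15.80 pos [607.1 -57.  143.8] rpy [-1.799e+02 -1.000e-01  1.238e+02] gap 56.2 F [0.3 0.8 0.2]
shift cm [-0.05  0.08 11.66] len 11.7 turn -0.2
```

View pics/w8o.png

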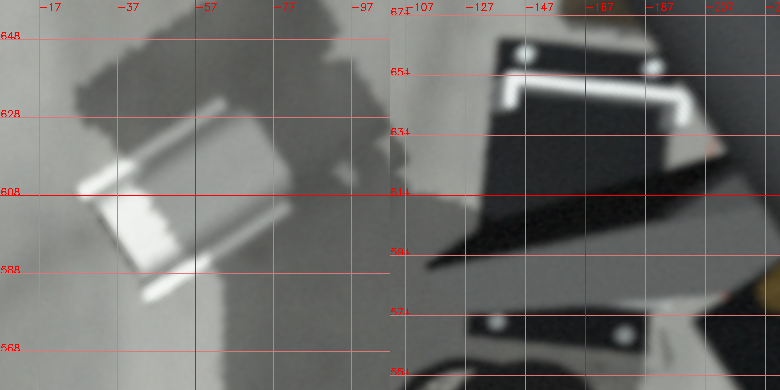

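View pics/w8.png

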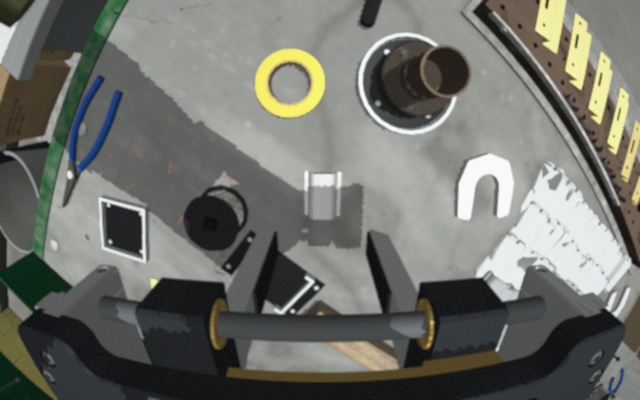

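Call:
{"op": "carry_out", "data": {
  "deltas": [
    [[-0.1, 0.16, 2], 1.8, 0.6],
    [[0, 0, 2], 0, 0.6],
    [[0, 0, 2], 0, 0.6],
    [[0, 0, 2], 0, 0.6],
    [[0, 0, 2], 0, 0.6],
    [[0, 0, 1], 0, 0.6],
    [[0, 0, 0.65], 0, 0.6],
    [[0, 0, 0], 0, 0.6],
    [[0, 0, 0], 0, 0.25],
    [[0, 0, 0], 0, 0.1],
    [[0, 0, 0], 0, 0.1],
    [[0, 0, 0], 0, 0.1],
    [[0, 0, 0], 0, 0.1],
    [[0, 0, 0], 0, 0.1]
  ]
}}

```text
clock: 17.02
eef_pos: [609.6, -57.1, 28.9]
eef_rot: [3.141, 0.0, 2.132]
wrist_force: [-0.6, -0.4, 3.4]
finger_gap: 25.7
```

Call:
{"op": "carry_out", "data": {
  "deltas": [
    [[0, 0, -1], 0, 0.1],
    [[0, 0, -1.5], 0, 0.1],
    [[0, 0, -2], 0, 0.1],
    [[0, 0, -2], 0, 0.1],
    [[0, 0, -1.5], 0, 0.1],
    [[0, 0, 0], 0, 0.1],
    [[0, 0, 0], 0, 0.1]
  ]
}}

```text
clock: 17.6
eef_pos: [609.6, -57.1, 109.1]
eef_rot: [3.141, 0.001, 2.132]
wrist_force: [0.4, -0.6, -0.3]
finger_gap: 25.7
```

Run:
```python
from h import *
st((615,-168,107),173.5)
```

```text
t 17.60 pos [609.6 -57.1 109.1] rpy [1.799e+02 1.000e-01 1.222e+02] gap 25.7 F [ 0.4 -0.6 -0.3]
shift cm [-9.68 -5.45  0.21] len 11.1 turn -51.3
```

Call:
{"op": "carry_out", "data": {
  "deltas": [
    [[-1.61, -0.91, 0], 0, 0.1],
    [[-1.61, -0.91, 0], 0, 0.1],
    [[-1.61, -0.91, 0], 0, 0.1],
    [[-1.61, -0.91, 0], 0, 0.1],
    [[-1.61, -0.91, 0], 0, 0.1],
    [[-1.61, -0.91, 0], 0, 0.1],
    [[0, 0, 0], -5.7, 0.1],
    [[0, 0, 0], -5.7, 0.1],
    [[0, 0, 0], -5.7, 0.1],
    [[0, 0, 0], -5.7, 0.1],
    [[0, 0, 0], -5.7, 0.1],
    [[0, 0, 0], -5.7, 0.1],
    [[0, 0, 0], -5.7, 0.1],
    [[0, 0, 0], -5.7, 0.1],
    [[0, 0, 0], -5.7, 0.1],
    [[0, 0, 0], 0, 0.1],
    [[0, 0, 0], 0, 0.1]
  ]
}}

```text
clock: 19.02
eef_pos: [614.2, -167.7, 107.3]
eef_rot: [3.141, -0.002, 3.024]
wrist_force: [-0.2, -0.5, -0.6]
finger_gap: 26.1
```

Run:
```python
from h import *
from cell import vision
st((615,-168,32),173.5)
p,d=vision.camera("wrist")
cv2.imwrite("pics/w9.png",p[:,:,::-1])
```

```text
t 19.02 pos [ 614.2 -167.7  107.3] rpy [ 1.800e+02 -1.000e-01  1.733e+02] gap 26.1 F [-0.2 -0.5 -0.6]
shift cm [-0.08 -0.02  7.53] len 7.5 turn -0.2
```

View pics/w9.png

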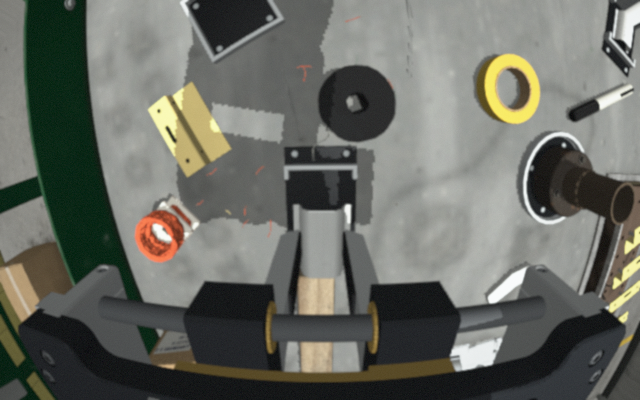

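Call:
{"op": "carry_out", "data": {
  "deltas": [
    [[-0.06, 0, 2], 0, 0.1],
    [[0, 0, 2], 0, 0.1],
    [[0, 0, 2], 0, 0.1],
    [[0, 0, 1], 0, 0.1],
    [[0, 0, 0.5], 0, 0.1],
    [[0, 0, 0], 0, 0.1],
    [[0, 0, 0], 0, 0.1]
  ]
}}

```text
clock: 19.65
eef_pos: [615.5, -168.0, 34.1]
eef_rot: [-3.141, 0.001, 3.027]
wrist_force: [-0.4, -0.0, 0.3]
finger_gap: 26.0
```

Call:
{"op": "carry_out", "data": {
  "deltas": [
    [[0, 0, 0.2], 0, 0.1],
    [[0, 0, 0], 0, 0.1],
    [[0, 0, 0], 0, 0.1]
  ]
}}

```text
clock: 19.9
eef_pos: [615.4, -168.0, 31.9]
eef_rot: [-3.141, 0.001, 3.027]
wrist_force: [0.6, 0.1, -0.4]
finger_gap: 25.4
```

Call:
{"op": "carry_out", "data": {
  "deltas": [
    [[0, 0, 0.05], 0, 0.1],
    [[0, 0, 0], 0, 0.6],
    [[0, 0, 0], 0, 0.6],
    [[0, 0, 0], 0, 0.6],
    [[0, 0, 0], 0, 0.6],
    [[0, 0, -2], 0, 0.6],
    [[0, 0, -3], 0, 0.6],
    [[0, 0, -4], 0, 0.6],
    [[0, 0, -4], 0, 0.6],
    [[0, 0, -2], 0, 0.6],
    [[0, 0, 0], 0, 0.6],
    [[0, 0, 0], 0, 0.6]
  ]
}}

```text
clock: 20.9
eef_pos: [615.4, -168.0, 181.8]
eef_rot: [-3.141, 0.002, 3.028]
wrist_force: [-0.2, 1.0, -1.0]
finger_gap: 55.9
```

Run:
```python
from h import *
from cell import vision
st((615,-311,182),126)
c=vision.calibration("wrist"); p,d=vision.camera("wrist")
np.savez("pics/w10.npz",p=p,d=d,mtx=c["mtx"],eye=c["eye"],ori=c["orientation"])
cv2.imwrite("pics/w10o.png",np.hstack([worth("w10",615,-168,120,3.2,11),worth("w10",615,-311,120,3.2,22)]))
# tall things around coil
for n in ("scene0","side0"):
    W=cloud(n)[1]
    m=(abs(W[...,0]-615)<130)&(W[...,1]<-190)&(W[...,1]>-430)&(W[...,2]>88)&(W[...,2]<500); k=W[m]
    print(len(k), k.min(0).round() if len(k) else "",k.max(0).round() if len(k) else "")
```

```text
t 20.90 pos [ 615.4 -168.   181.8] rpy [-1.800e+02  1.000e-01  1.735e+02] gap 55.9 F [-0.2  1.  -1. ]
shift cm [ -1.59 -14.21  -0.02] len 14.3 turn 47.5
8 [ 532. -400.   88.] [ 745. -397.   89.]
0
```

View pics/w10o.png

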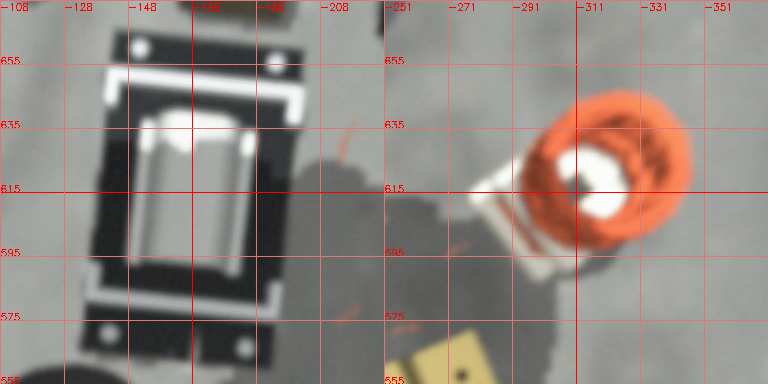

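Call:
{"op": "carry_out", "data": {
  "deltas": [
    [[-0.26, -2.37, 0], 0, 0.68],
    [[-0.26, -2.37, 0], 0, 0.68],
    [[-0.26, -2.37, 0], 0, 0.68],
    [[-0.26, -2.37, 0], 0, 0.68],
    [[-0.26, -2.37, 0], 0, 0.68],
    [[-0.26, -2.37, 0], 0, 0.68],
    [[0, 0, 0], 5.6, 0.68],
    [[0, 0, 0], 5.6, 0.68],
    [[0, 0, 0], 5.6, 0.68],
    [[0, 0, 0], 5.6, 0.68],
    [[0, 0, 0], 5.6, 0.68],
    [[0, 0, 0], 5.6, 0.68],
    [[0, 0, 0], 5.6, 0.68],
    [[0, 0, 0], 5.3, 0.68],
    [[0, 0, 0], 0, 0.68],
    [[0, 0, 0], 0, 0.68]
  ]
}}

```text
clock: 22.28
eef_pos: [614.1, -310.8, 179.2]
eef_rot: [-3.141, -0.002, 2.254]
wrist_force: [-0.4, -0.5, 0.1]
finger_gap: 64.0
```

Run:
```python
from h import *
from cell import vision
st((615,-311,30),129)
c=vision.calibration("wrist"); p,d=vision.camera("wrist")
np.savez("pics/w11.npz",p=p,d=d,mtx=c["mtx"],eye=c["eye"],ori=c["orientation"])
cv2.imwrite("pics/w11o.png",np.hstack([worth("w11",615,-311,100,3.8,48),worth("w11",615,-311,100,3.8,22)]))
cv2.imwrite("pics/w11.png",p[:,:,::-1])
```

```text
t 22.28 pos [ 614.1 -310.8  179.2] rpy [-1.799e+02 -1.000e-01  1.291e+02] gap 64.0 F [-0.4 -0.5  0.1]
shift cm [-0.07  0.05 14.92] len 14.9 turn 0.1
```

View pics/w11o.png

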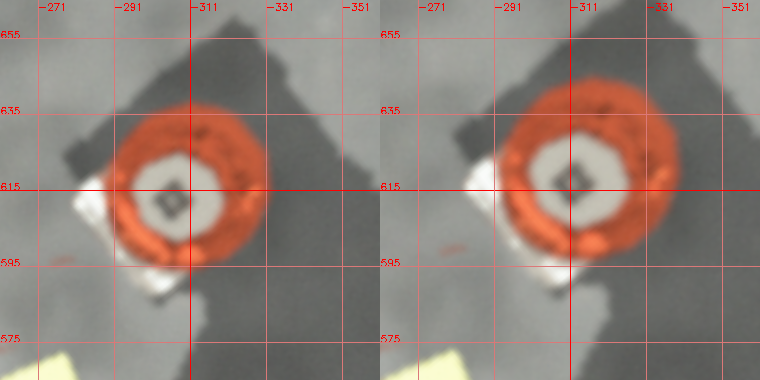

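View pics/w11.png

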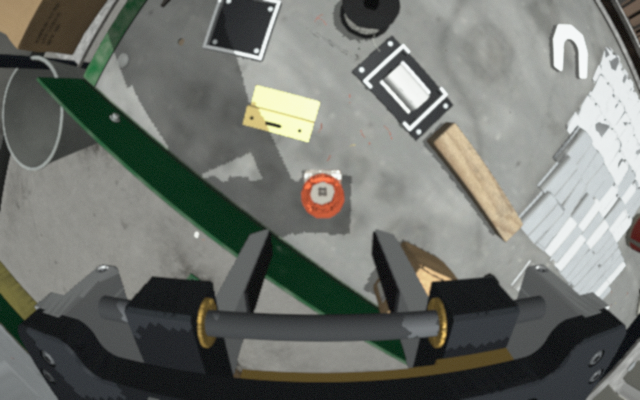

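Call:
{"op": "carry_out", "data": {
  "deltas": [
    [[0, 0.1, 2.5], -1.8, 0.68],
    [[0, 0, 2.5], 0, 0.68],
    [[0, 0, 2.5], 0, 0.68],
    [[0, 0, 2.5], 0, 0.68],
    [[0, 0, 2], 0, 0.68],
    [[0, 0, 1.5], 0, 0.68],
    [[0, 0, 1], 0, 0.68],
    [[0, 0, 0.4], 0, 0.68],
    [[0, 0, 0], 0, 0.6],
    [[0, 0, 0], 0, 0.45],
    [[0, 0, 0], 0, 0.3],
    [[0, 0, 0], 0, 0.3],
    [[0, 0, 0], 0, 0.3],
    [[0, 0, 0], 0, 0.3],
    [[0, 0, 0], 0, 0.3]
  ],
  "grip_force": 20
}}

```text
clock: 23.58
eef_pos: [615.7, -310.6, 33.0]
eef_rot: [3.141, 0.001, 2.282]
wrist_force: [-0.0, 0.7, 6.3]
finger_gap: 39.3
```

Call:
{"op": "carry_out", "data": {
  "deltas": [
    [[0, 0, -1], 0, 0.3],
    [[0, 0, -1.5], 0, 0.3],
    [[0, 0, -2], 0, 0.3],
    [[0, 0, -2], 0, 0.3],
    [[0, 0, -1.5], 0, 0.3],
    [[0, 0, 0], 0, 0.3],
    [[0, 0, 0], 0, 0.3]
  ]
}}

```text
clock: 24.17
eef_pos: [615.5, -310.5, 113.2]
eef_rot: [3.141, 0.002, 2.282]
wrist_force: [0.2, 0.5, -2.2]
finger_gap: 38.7
```

Run:
```python
from h import *
from cell import vision
st((433.5,-224,110),112)
p,d=vision.camera("wrist")
cv2.imwrite("pics/w12.png",p[:,:,::-1])
```

```text
t 24.17 pos [ 615.5 -310.5  113.2] rpy [1.800e+02 1.000e-01 1.308e+02] gap 38.7 F [ 0.2  0.5 -2.2]
shift cm [18.44 -8.14  0.32] len 20.2 turn 18.8
```

View pics/w12.png

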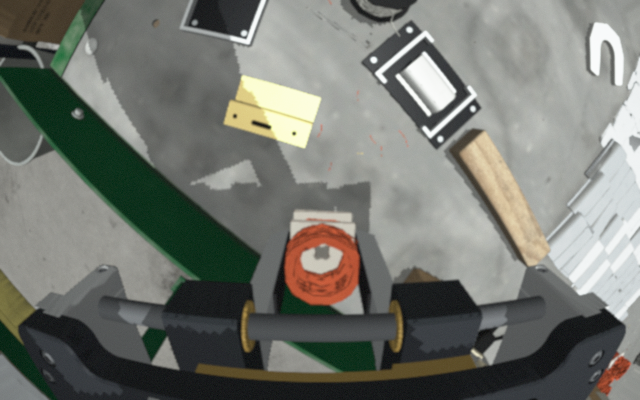

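Call:
{"op": "carry_out", "data": {
  "deltas": [
    [[1.844, -0.814, 0], 0, 0.3],
    [[1.844, -0.814, 0], 0, 0.3],
    [[1.844, -0.814, 0], 0, 0.3],
    [[1.844, -0.814, 0], 0, 0.3],
    [[1.844, -0.814, 0], 0, 0.3],
    [[1.844, -0.814, 0], 0, 0.3],
    [[1.844, -0.814, 0], 0, 0.3],
    [[1.844, -0.814, 0], 0, 0.3],
    [[1.844, -0.814, 0], 0, 0.3],
    [[1.844, -0.814, 0], 0, 0.3],
    [[0, 0, 0.5], 4.7, 0.3],
    [[0, 0, 0.5], 4.7, 0.3],
    [[0, 0, 0.5], 4.7, 0.3],
    [[0, 0, 0.5], 4.7, 0.3],
    [[0, 0, 0], 0, 0.3],
    [[0, 0, 0], 0, 0.3]
  ]
}}

```text
clock: 25.55
eef_pos: [432.8, -223.6, 91.2]
eef_rot: [-3.14, -0.001, 1.957]
wrist_force: [-0.5, -0.2, -2.3]
finger_gap: 39.1
```

Run:
```python
from h import *
from cell import vision
st((433.5,-224,36),112)
p,d=vision.camera("wrist")
cv2.imwrite("pics/w13.png",p[:,:,::-1])
```

```text
t 25.55 pos [ 432.8 -223.6   91.2] rpy [-1.799e+02 -1.000e-01  1.121e+02] gap 39.1 F [-0.5 -0.2 -2.3]
shift cm [-0.07  0.05  5.52] len 5.5 turn 0.1
```

View pics/w13.png

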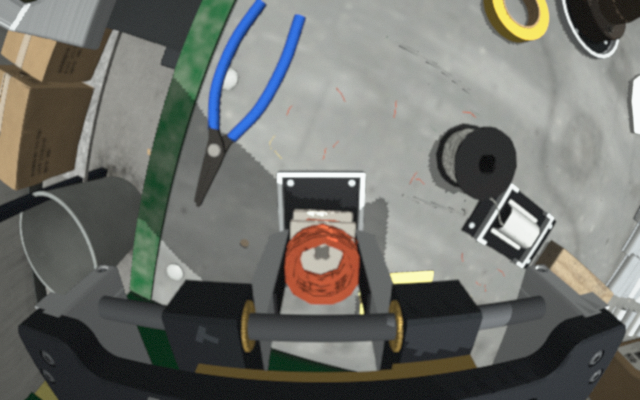

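Call:
{"op": "carry_out", "data": {
  "deltas": [
    [[0, 0.05, 1.5], 0, 0.3],
    [[0, 0, 1.5], 0, 0.3],
    [[0, 0, 1.2], 0, 0.3],
    [[0, 0, 0.8], 0, 0.3],
    [[0, 0, 0.3], 0, 0.3],
    [[0, 0, 0], 0, 0.3],
    [[0, 0, 0], 0, 0.3]
  ]
}}

```text
clock: 26.18
eef_pos: [433.9, -223.8, 39.4]
eef_rot: [3.141, 0.0, 1.955]
wrist_force: [0.6, -0.8, -1.7]
finger_gap: 38.7
```

Call:
{"op": "carry_out", "data": {
  "deltas": [
    [[0, 0, 0.15], 0, 0.3],
    [[0, 0, 0.1], 0, 0.3],
    [[0, 0, 0], 0, 0.3],
    [[0, 0, 0], 0, 0.3]
  ]
}}

```text
clock: 26.52
eef_pos: [433.7, -223.7, 36.6]
eef_rot: [3.141, 0.0, 1.954]
wrist_force: [-0.7, 0.1, -1.0]
finger_gap: 39.0
```

Call:
{"op": "carry_out", "data": {
  "deltas": [
    [[0, 0, 0.08], 0, 0.3],
    [[0, 0, 0], 0, 0.3],
    [[0, 0, 0], 0, 0.3]
  ]
}}

```text
clock: 26.77
eef_pos: [433.8, -223.7, 36.0]
eef_rot: [3.141, 0.0, 1.954]
wrist_force: [-1.5, 2.0, 5.1]
finger_gap: 39.3
```

Contact felt (Fz +5 N). Releasing, then retreating upward.

Call:
{"op": "carry_out", "data": {
  "deltas": [
    [[0, 0, 0], 0, 0.45],
    [[0, 0, 0], 0, 0.5],
    [[0, 0, 0], 0, 0.6],
    [[0, 0, 0], 0, 0.6],
    [[0, 0, 0], 0, 0.6],
    [[0, 0, -1.5], 0, 0.6],
    [[0, 0, -2.5], 0, 0.6],
    [[0, 0, -4], 0, 0.6],
    [[0, 0, -4], 0, 0.6],
    [[0, 0, -4], 0, 0.6],
    [[0, 0, -2], 0, 0.6],
    [[2.5, 0, 0], 0, 0.6],
    [[3, 0, 0], 0, 0.6],
    [[3, 0, 0], 0, 0.6],
    [[3, 0, 0], 0, 0.6],
    [[3, 0, 0], 0, 0.6],
    [[3, 0, 0], 0, 0.6],
    [[2, 0, 0], 0, 0.6],
    [[0, 0, 0], 0, 0.6],
    [[0, 0, 0], 0, 0.6]
  ]
}}

```text
clock: 28.43
eef_pos: [360.7, -42.4, 215.9]
eef_rot: [3.141, 0.001, 1.956]
wrist_force: [0.2, 0.3, 0.1]
finger_gap: 56.6
```

Run:
```python
from h import *
from cell import vision
st()
for n in ("scene","side","wrist"):
    c=vision.calibration(n); p,d=vision.camera(n)
    np.savez(f"pics/{n}9.npz",p=p,d=d,mtx=np.array(c["mtx"]),eye=np.array(c["eye"]),ori=np.array(c["orientation"]))
p=load("side9")[0]
cv2.imwrite("pics/side9.png",cv2.resize(p[110:350,220:460],None,fx=2.4,fy=2.4)[:,:,::-1])
cv2.imwrite("pics/wrist9.png",load("wrist9")[0][:,:,::-1])
cv2.imwrite("pics/scene9.png",cv2.resize(load("scene9")[0][150:310,180:460],None,fx=2.8,fy=2.8)[:,:,::-1])
P={n:cloud(n) for n in ("scene9","side9")}
def rep(name,c,r,z0,z1):
    for n in P:
        W=P[n][1]; m=(np.hypot(W[...,0]-c[0],W[...,1]-c[1])<r)&(W[...,2]>z0)&(W[...,2]<z1); q=W[m]
        if len(q)<8: print(name,n,len(q));continue
        (cx,cy),(a,b),t=cv2.minAreaRect(q[:,:2].astype(np.float32))
        (ex,ey),er=cv2.minEnclosingCircle(q[:,:2].astype(np.float32))
        print(name,n,len(q),"rect %.0f %.0f  %.0fx%.0f ang %.0f | circ %.0f %.0f r %.0f | zmed %.0f"%(cx,cy,a,b,t,ex,ey,er,np.median(q[:,2])))
rep("soltop",(614,82),40,98,115)
rep("coiltop",(433,-224),35,40,62)
rep("sq rim",(433,-224),60,8.5,14)
rep("shellA",(436,229),26,12.5,20)
rep("shellB",(615,-168),26,12.5,20)
rep("tape",(540,15),45,14,22)
rep("reel",(532,-133),40,37,57)
```

```text
t 28.43 pos [360.7 -42.4 215.9] rpy [180.    0.  112.1] gap 56.6 F [0.2 0.3 0.1]
soltop scene9 70 rect 613 81  38x34 ang 37 | circ 613 81 r 20 | zmed 104
soltop side9 120 rect 612 84  36x36 ang 59 | circ 611 83 r 20 | zmed 102
coiltop scene9 186 rect 434 -225  42x40 ang 35 | circ 434 -223 r 23 | zmed 49
coiltop side9 124 rect 434 -222  42x44 ang 35 | circ 437 -221 r 25 | zmed 47
sq rim scene9 159 rect 433 -225  76x70 ang 22 | circ 432 -227 r 48 | zmed 12
sq rim side9 90 rect 432 -221  70x73 ang 23 | circ 432 -224 r 47 | zmed 10
shellA scene9 86 rect 436 227  25x45 ang 65 | circ 435 225 r 23 | zmed 17
shellA side9 241 rect 437 231  23x46 ang 67 | circ 437 233 r 24 | zmed 15
shellB scene9 97 rect 616 -169  25x46 ang 86 | circ 616 -170 r 24 | zmed 17
shellB side9 80 rect 614 -165  24x44 ang 89 | circ 615 -166 r 23 | zmed 15
tape scene9 190 rect 523 17  62x61 ang 36 | circ 523 18 r 33 | zmed 19
tape side9 257 rect 524 19  64x57 ang 85 | circ 521 19 r 33 | zmed 17
reel scene9 256 rect 530 -133  54x59 ang 82 | circ 533 -136 r 33 | zmed 41
reel side9 215 rect 530 -130  54x58 ang 3 | circ 533 -130 r 32 | zmed 39
```

View pics/side9.png

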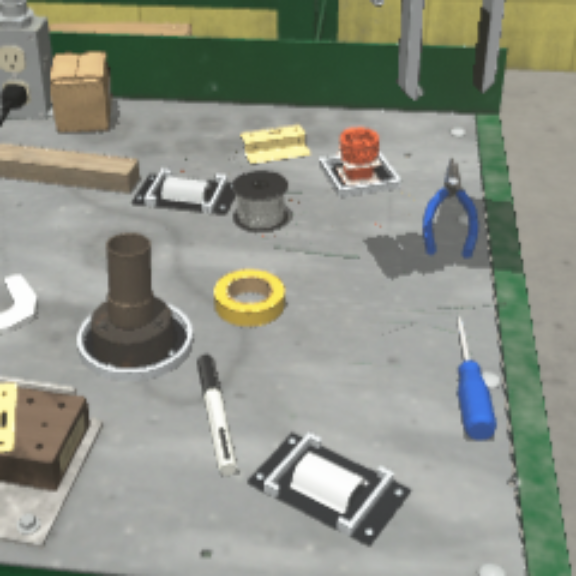

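View pics/scene9.png

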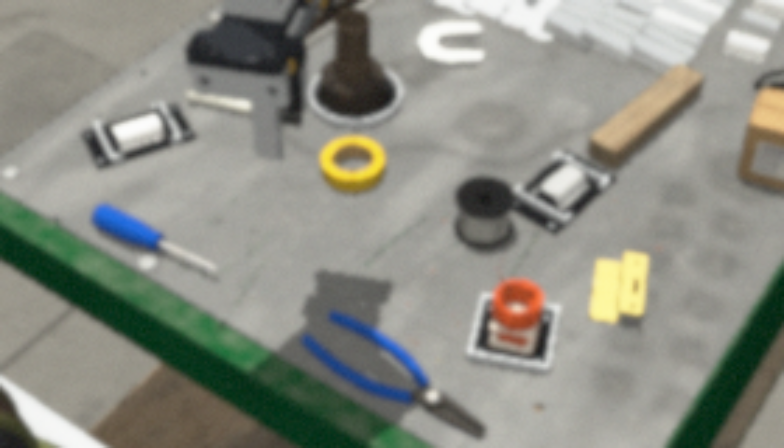

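View pics/wrist9.png

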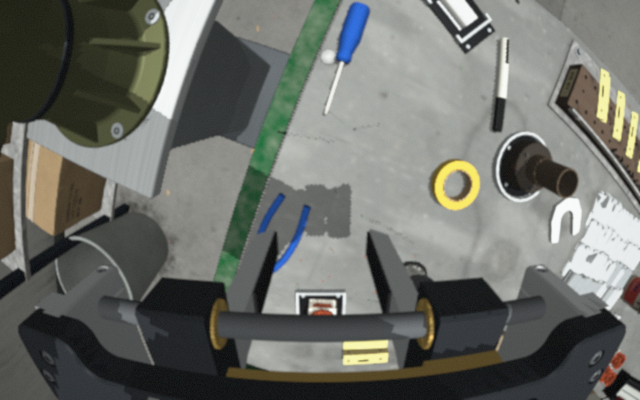

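All four parts are in their nests and upright. The tape roll and reel haven't moved, and the gripper is clear at z ≈ 216 mm. Handing in.

Run:
```python
from cell import workorder
print(workorder.sign_off())
```

```text
the job is handed in; nothing more can be done
None
```

All four parts are in their nests and released, and I handed the job in at about 28.5 s of the 99 s. The hand-in gives no verdict, so this rests on my own checks.

- **Placing:** I set one half shell in the left oblong nest, stood the solenoid body in the round nest, set the other half shell in the far oblong nest, and stood the coil in the square nest. Each part was gripped cleanly the first time and none needed a second try.
- **Position:** In the last scene and side pictures, every part is within about 5 mm of its nest centre. Both shells lie lengthwise to within about 0.1 rad.
- **Height and tilt:** The part tops measured about 3 mm higher than on the bench, as expected on the nest floors. All parts look upright and flat, but I did not measure tilt directly.
- **Bystanders:** The tape roll and solder reel measured within about 4 mm of where they started, which is within the measuring noise.
- **Robot:** The gripper was open and clear of everything at z ≈ 216 mm. The wrist forces read at the end of each move stayed under 7 N.
- **Disagreement between checks:** The scene and side cameras differed by 3 to 5 mm in y throughout, so I used averages and confirmed positions with the wrist camera. The reel's upper flange measured about 40 mm high, against the stated 53 mm; this affected nothing.

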